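Send the ordered vial and a syringe through the handover slide

TASK

The coloured tag lying in the black frame of the white order board says which vial is wanted: stand the vial of that colour upright in the white sled and lay the boxed syringe case flat (syringe side up) in the sled with it, setting them down gently without dropping them. Then push the sled by its black post fully home under the clear-roofed bay, and after that flip the green signal lever all the way over, away from the robot. Leave the other two vials, the tags and the amber jar where they are.

Things in the scene. Friction and masses are not known exactly. Their poses are not given: they have to be found in the camera images.
- vial_blue: Glass vial with blue cap and blue band, 30 mm in diameter up to 42 mm, narrowing to a 25 mm wide cap, 60 mm tall, 40 g, standing in the grey tray (tray floor 4 mm above the table, lip 10 mm above the table, inside 58 mm wide; vials about 85 mm apart). Origin: centre of its underside; z up along the vial. Grip it round the body.
- vial_yellow: Same vial with yellow cap and band.
- vial_red: Same vial with red cap and band.
- tag_blue: Blue disc, 40 mm in diameter, 8 mm thick, lying flat on the order board. Origin: centre of its underside. Exactly one of the three tags lies in the black frame: its colour is the order.
- tag_yellow: Yellow disc, same size.
- tag_red: Red disc, same size.
- order_frame (a point): Centre of the black square frame (62 mm between bar centres) on the white order board (210 x 90 mm, 8 mm thick, fixed), at the board's top face. The two other tags lie 85 and 137 mm away, on the rest of the board.
- syringe_case: Rigid white syringe case, 100 mm long (its x axis), 30 mm wide (its y axis), 22 mm thick: white paper-coloured base 16 mm high and full width, with a clear bulge 24 mm wide above. 35 g, lying flat on the table. Origin: centre of its underside. Grip it across its 30 mm width.
- slide: Fixed handover slide, origin on the table. Its y axis is the sled's travel, towards the bay: a clear roof with blue edges, 192 mm wide (x), from 68 to 236 mm along y from the origin, underside 113 mm and top 123 mm above the table, on four 10 mm posts 85 mm either side of the centre line. The sled passes under it with a vial standing.
- sled_floor (a point): Centre of the white sled's inner floor, 18 mm above the table; axes as those of the slide. Inside the sled measures 125 mm across (x) by 170 mm along the travel (y), lip 9 mm above this floor, 5 mm thick. At joint 0 it lies at y = -90 mm on the slide's y axis.
- sled_handle (a point): Centre of the top of the sled's black upright post, 18 mm in diameter, top 100 mm above the table, standing free upwards from 24 mm, 135 mm behind the sled's centre (against the travel).
- sled (a joint): Travel of the sled in m, 0 at the loading end to 0.22 against the stop, fully home under the bay. Starts between 0 and 0.03. Pushed against about 2 N of friction, it stays where it is left.
- signal (a joint): Signal lever angle in rad: 0 leaning towards the robot, 1.0 fully over, away from the robot. Starts between 0 and 0.25 and stays where it is left.
- signal_tip (a point): Centre of the green ball, 26 mm in diameter, at the end of the signal lever (steel stalk 10 mm thick, 70 mm from pivot to ball centre). It swings in the x-z plane of its block, from 34 mm on the robot's side of the pivot to 34 mm beyond it; its top is highest, 105 mm above the table, half way. About 1 N moves it.
- signal_base: The fixed grey block, 70 x 50 mm and 25 mm high, that carries the lever. Origin: centre of its underside. Its x axis points away from the robot, the way the lever is flipped. Pivot 22 mm above the origin, along its y axis.
- amber_jar: Small amber jar with black cap, 42 mm in diameter, 62 mm tall, standing on the table; a bystander. Origin: centre of its underside.

How it is judged:
By the outcome, as a careful person would: the job done as asked, in the order asked, and still so for the second after the job is handed in, with the robot touching nothing.
It also fails if it takes over 67 s, if anything falls off the work surface, if the arm or the gripper's body presses on something with over 40 N, if the wrist force passes 120 N, or if a joint passes its speed limit or range.

ROBOT

A 7-joint arm with a two-finger parallel gripper is mounted at the origin on the work surface. World frame = base frame: x ahead of the robot, y to its left, z up, the work surface at z = 0. Lengths are in m, angles in rad, forces in N, time in s.
With the tool pointing down it reaches from about 0.425 to 0.925 m from the base axis. Payload 6.8 kg.
Tool frame: the origin (TCP) lies midway between the tips of the shut fingers; the grasp point (between the pads) lies 19 mm behind it; z points along the fingers, y is the line along which they close (so a half turn about z gives the same grasp; the last joint's range is limited). The gripper opens to 85 mm and grips with 20 to 120 N. Pads are 22 mm wide; open, the fingers measure 114 mm over their backs; the gripper's body (76 mm by 85 mm) begins 54 mm behind the grasp point. The pads swing forward as they close: fully open they stand 13 mm farther back than shut.
Start: joints at [-0.108, 0.477, 0.022, 1.555, -0.011, 1.109, -0.083], TCP at [0.675, 0, 0.231] pointing down, gripper open.
Joint ranges: [-2.96, 2.96], [-0.34, 2.1], [-1.41, 1.46], [0.24, 2.44], [-1.37, 4.51], [0.17, 1.92], [-2.96, 2.96]. Speed limits (rad/s): [2.39, 2.39, 3.14, 3.14, 3.14, 3.14, 3.14].

INTERFACE

Orientations are given as a 3x3 rotation matrix whose columns are the frame's x, y, z axes.
In Python, from cell import status, grab_frame, camera_model, env gives the robot as it stands. The module is installed in compiled form; this text tells all that it offers.
- The arm moves only by the tool apply_moves, never from a script. Its argument "rows" is a list of rows, each an object with "linear": the shift along the tool's x, y, z as a fraction of full scale, a list of three; "yaw": the turn about the tool's z as a fraction of full scale. In form: [{"linear": [x, y, z], "yaw": yaw}, ...]. A call has 1 to 20 rows; each row is the pose to reach, as a shift and turn from the pose commanded when the call began, along the tool's axes at that moment, turning the shorter way round; what a row does not reach only later rows make up. Full scale, the value 1, is 0.3 m for a shift and 2 pi rad for a turn. A row lasts 1/12 s, in which the tool goes at most 41.7 mm and 7.16 degrees, less where a joint would pass 70% of its speed; a pose out of reach is approached as far as the arm can. A call with a number of a shift or a turn outside -1 to 1 is refused whole. A call with a gripper value outside its range is refused whole. "gripper" is the opening, from 0 (shut) to 1 (fully open), set as the call begins (left out, the last holds). The fingers move at their own pace and stop on an object; "grip_force" is the grip in N (left out, the last holds). Time passes only in rows, so rows that repeat a pose let the fingers close. It gives the time, the measured TCP pose, the force, the opening and the grip force at its end, in the units of the state.
- status.read_state(): the state, without advancing time (a new reading comes with each control period).
- grab_frame(name): name is "scene" or "side" or "wrist"; returns (picture, depth): 420x560x3 uint8, red, green, blue; 420x560 float32, m along the optical axis (not along the pixel's ray), 0 where there is no reading.
- camera_model(name): a dict with "camera_matrix" (3x3 intrinsics, pixels), "R" (3x3) and "t" (3): a world point X has camera coordinates R X + t; the wrist camera has in their place "T_tool_cam" (4x4, takes a point from camera to tool coordinates, whose origin is the TCP and whose axes are the flange's). Camera axes: x right, y down, z forward; pixel columns grow to the right and rows downward; lengths in m; the calibration is good to about 2 mm. A picture is of the moment at which its call begins: read the wrist's pose just before it. camera_model takes no time and is no camera call.
- env.job_done(): hands the job in; it is judged then, once.
The state is a dict: "clock": time; "qpos": joint angles; "joint_velocities": joint speeds; "joint_torque": joint torques, N m; "tool_pos": TCP position; "tcp_rot": TCP orientation; "force": force on the tool from outside, world axes, zero at the start; "torque": the same for the moment, N m; "width": opening from 0.0 (shut) to 1.0 (fully open); "grasp_force": force on a finger pad.
Only numpy, scipy, OpenCV 4.12 (cv2) and the standard library are available. Lean on these libraries where they do the work, as an engineer would, in place of code of your own. Each camera call takes 0.05 s, during which the arm holds its last target. There are 200 camera calls.

## Working session

There is one attempt and no reset: what is moved stays moved. The work goes in short steps, Python scripts to look and compute and a tool call to move; the robot and the scene stay as the last step left them, time stands still between calls to the robot, and variables do not carry over. Pictures are saved under pics/ and viewed, at most 10 in all, crops included, and the job is handed in when it is done.

Besides the shell and the picture viewer there is one more tool, called after "Call:" by a JSON object that holds its "name" and its "arguments", one argument or row to a line. apply_moves: Moves the arm, as the interface text tells. Shift numbers are shares of 0.3 m and turn numbers shares of 2 pi rad, none past 1 either way. Its arguments: {"type":"object","properties":{"rows":{"type":"array","items":{"type":"object","properties":{"linear":{"type":"array","items":{"type":"number"}},"yaw":{"type":"number"}}}},"gripper":{"type":"number"},"grip_force":{"type":"number"}},"required":["rows"]}

```bash
mkdir -p pics; cat > h.py <<'E'
import numpy as np, cv2
from cell import status, grab_frame, camera_model, env
def grab(name):
    s=status.read_state(); im,d=grab_frame(name); m=camera_model(name); K=np.array(m["camera_matrix"])
    if name=="wrist":
        T=np.array(m["T_tool_cam"]); R=np.array(s["tcp_rot"]); Rw=R@T[:3,:3]; tw=R@T[:3,3]+np.array(s["tool_pos"])
    else:
        Rw=np.array(m["R"]).T; tw=-Rw@np.array(m["t"])
    v,u=np.indices(d.shape); P=np.stack([(u-K[0,2])/K[0,0]*d,(v-K[1,2])/K[1,1]*d,d],-1)@Rw.T+tw
    P[d==0]=np.nan
    return im,d,P
def save(n,im): cv2.imwrite(f"pics/{n}.png",im[...,::-1])
E
python3 - <<'E'
from h import *
for n in("scene","side"):
    im,d,P=grab(n); np.savez(n,im=im,P=P); save(n,im)
s=status.read_state();print(s["clock"],s["tool_pos"],np.round(s["tcp_rot"],3),s["width"],s["force"])
a=np.load("scene.npz")["im"];b=np.load("side.npz")["im"]
E
```

```text
0.1 [ 6.74494649e-01 -2.26340736e-05  2.30450397e-01] [[-0.     1.    -0.002]
 [ 1.     0.    -0.   ]
 [-0.    -0.002 -1.   ]] 1.000698748787135 [ 0.37637187  0.62889407 -0.70063643]
```

View pics/scene.png

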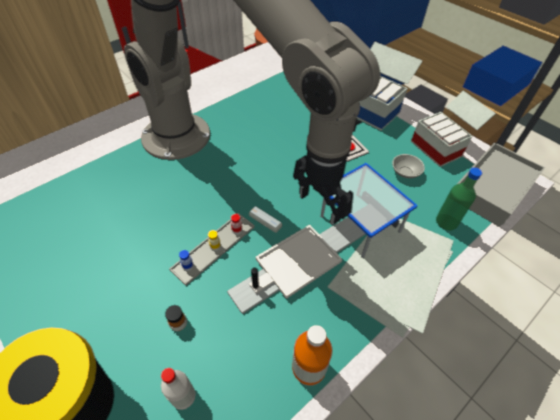

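View pics/side.png

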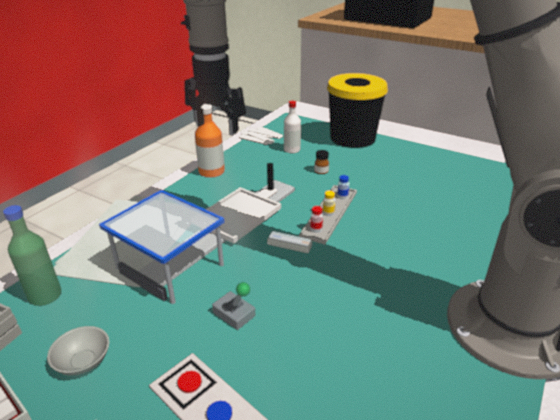

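The red tag (side view, 190,382) lies in the black frame, so the order is red. The red vial is at (236,223) in scene, the case at (265,218), the sled at (300,260), the post at (255,277), and the green lever at side (243,289).

```bash
python3 - <<'E'
from h import *
np.set_printoptions(precision=4,suppress=True)
S=np.load("scene.npz");D=np.load("side.npz")
def win(F,u0,u1,v0,v1): return F["im"][v0:v1,u0:u1].astype(int),F["P"][v0:v1,u0:u1]
def rep(n,p):
    p=p[np.isfinite(p).all(1)]; print(n,len(p),"med",np.median(p,0),"lo",np.percentile(p,3,0),"hi",np.percentile(p,97,0))
def rect(n,p):
    p=p[np.isfinite(p).all(1)]
    (c,sz,a)=cv2.minAreaRect((p[:,:2]*1000).astype(np.float32)); print(n,len(p),"rect",np.round(c,1),np.round(sz,1),round(a,1),"z",np.median(p[:,2]))
red=lambda i:(i[...,0]>130)&(i[...,1]<80)&(i[...,2]<80)
yel=lambda i:(i[...,0]>150)&(i[...,1]>120)&(i[...,2]<90)
blu=lambda i:(i[...,2]>120)&(i[...,0]<80)&(i[...,1]<110)
grn=lambda i:(i[...,1]>90)&(i[...,0]<60)&(i[...,2]<85)
drk=lambda i:i.max(-1)<60
for nm,F,w in(("scene",S,[(228,245,210,235),(205,222,228,252),(176,196,246,272)]),("side",D,[(305,330,203,235),(318,340,187,217),(334,354,172,198)])):
    for c,m,x in zip("ryb",(red,yel,blu),w):
        i,p=win(F,*x); k=m(i)&(p[...,2]>.055); rep(nm+" cap "+c,p[k]) if k.any() else print("none")
# post
for nm,F,x in(("scene",S,(245,265,262,295)),("side",D,(262,278,160,192))):
    i,p=win(F,*x); k=drk(i)&(p[...,2]>.03); rep(nm+" post",p[k])
i,p=win(D,232,254,278,300); k=grn(i)&(p[...,2]>.06);rep("ball",p[k])
i,p=win(D,205,260,285,330); k=(abs(p[...,2]-.025)<.004);rect("base",p[k])
# case
for nm,F,x in(("scene",S,(244,285,203,235)),("side",D,(262,316,228,254))):
    i,p=win(F,*x)
    for lo,hi in((.008,.03),(.0185,.026)):
        k=(p[...,2]>lo)&(p[...,2]<hi)&(i[...,0]>110);rect(nm+" case",p[k])
# sled lip
for nm,F,x in(("scene",S,(250,345,222,300)),("side",D,(200,285,182,242))):
    i,p=win(F,*x); k=(p[...,2]>.0235)&(p[...,2]<.032)&(i.min(-1)>120);rect(nm+" lip",p[k]); 
    k=(p[...,2]>.014)&(p[...,2]<.032)&(i.min(-1)>120);rect(nm+" sled",p[k])
# roof blue
for nm,F,x in(("scene",S,(325,420,160,240)),("side",D,(98,228,185,270))):
    i,p=win(F,*x); k=(i[...,2]>140)&(i[...,0]<90)&(p[...,2]>.105)&(p[...,2]<.13);rect(nm+" roof",p[k])
E
```

```text
scene cap r 53 med [ 0.4601 -0.0801  0.0634] lo [ 0.4507 -0.0899  0.0593] hi [ 0.4691 -0.0679  0.0659]
scene cap y 56 med [ 0.4659 -0.1577  0.0637] lo [ 0.4544 -0.1676  0.059 ] hi [ 0.4755 -0.1483  0.0663]
scene cap b 56 med [ 0.4709 -0.2475  0.0633] lo [ 0.4611 -0.2575  0.0602] hi [ 0.4797 -0.2379  0.0665]
side cap r 67 med [ 0.4541 -0.0752  0.0632] lo [ 0.4454 -0.089   0.0571] hi [ 0.4654 -0.0655  0.0656]
side cap y 60 med [ 0.4603 -0.1527  0.0636] lo [ 0.4513 -0.1666  0.0572] hi [ 0.4725 -0.1439  0.0654]
side cap b 46 med [ 0.4642 -0.2411  0.0633] lo [ 0.4562 -0.2543  0.0576] hi [ 0.4771 -0.2325  0.0661]
scene post 87 med [ 0.6408 -0.1567  0.075 ] lo [ 0.6343 -0.1606  0.0352] hi [ 0.6445 -0.1502  0.1012]
side post 119 med [ 0.6307 -0.1454  0.0686] lo [ 0.6257 -0.1496  0.0318] hi [ 0.637  -0.1416  0.0996]
ball 35 med [0.433  0.2624 0.0891] lo [0.4251 0.2568 0.0831] hi [0.4405 0.265  0.095 ]
base 581 rect [461.1 246.9] [50.9 71. ] 80.0 z 0.024576379744665755
scene case 275 rect [489.3  -3.9] [91.  78.6] 41.3 z 0.020880701675647373
scene case 223 rect [483.1   4. ] [93.7 26.3] 12.3 z 0.02142670819474224
side case 502 rect [488. -19.] [97.4 83.2] 13.2 z 0.019862986146199135
side case 283 rect [481.2   5. ] [93.5 28.7] 9.9 z 0.021508464477533518
scene lip 394 rect [639.2 -33. ] [177.2 239.9] 26.2 z 0.026030558009084548
scene sled 1853 rect [651.5 -21.1] [230.5 236.4] 42.9 z 0.01855816768820362
side lip 384 rect [629.8 -27.4] [179.8 222.3] 38.0 z 0.02605203169271525
side sled 2140 rect [638.8 -44.6] [188.9 266.5] 32.0 z 0.018543926198131555
scene roof 411 rect [666.3 206.4] [171.4 193.8] 84.6 z 0.12252807600620985
side roof 813 rect [664.1 204.9] [171.  195.9] 84.7 z 0.12251340406484801
```

```bash
python3 - <<'E'
from h import *
np.set_printoptions(precision=4,suppress=True)
im,d,P=grab("wrist");np.savez("w0",im=im,P=P);save("w0",im)
i=im.astype(int)
print(camera_model("wrist")["T_tool_cam"])
for lo,hi in((.0155,.0205),(.0245,.03)):
    k=(abs(P[...,2]-(lo+hi)/2)<(hi-lo)/2)&(i.min(-1)>110)
    n,l,st,c=cv2.connectedComponentsWithStats(k.astype(np.uint8))
    for j in range(1,n):
        if st[j,4]>800:
            p=P[l==j];r=cv2.minAreaRect((p[:,:2]*1000).astype(np.float32));print(lo,st[j],np.round(r[0],1),np.round(r[1],1),r[2])
E
```

```text
[[-0.0004 -0.9646 -0.2637  0.0665]
 [ 1.     -0.0006  0.0006 -0.0016]
 [-0.0007 -0.2637  0.9646 -0.1423]
 [ 0.      0.      0.      1.    ]]
0.0155 [  197   108   129   168 18758] [645.8 -18.1] [170.6 124.9] 85.18093872070312
0.0245 [ 189  102  144  182 2780] [645.6 -18.9] [182.3 135.2] 84.89601135253906
```

View pics/w0.png

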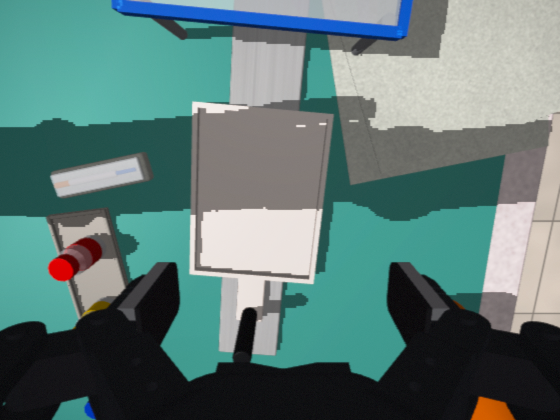

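The wrist view shows the sled floor at 170.6 x 124.9 mm, centre (0.6458,-0.018), travel at 85°. The red vial is at (75,258) and the case at (100,174).

Call:
{"name": "apply_moves", "arguments": {
  "rows": [
    {"linear": [-0.5, -0.725, 0.1], "yaw": 0},
    {"linear": [-0.5, -0.725, 0.1], "yaw": 0},
    {"linear": [-0.5, -0.725, 0.1], "yaw": 0},
    {"linear": [-0.5, -0.725, 0.1], "yaw": 0},
    {"linear": [-0.5, -0.725, 0.1], "yaw": 0},
    {"linear": [-0.5, -0.725, 0.1], "yaw": 0},
    {"linear": [-0.5, -0.725, 0.1], "yaw": 0},
    {"linear": [-0.5, -0.725, 0.1], "yaw": 0},
    {"linear": [-0.5, -0.725, 0.1], "yaw": 0},
    {"linear": [-0.5, -0.725, 0.1], "yaw": 0}
  ],
  "gripper": 0.75
}}

```text
clock: 0.98
tool_pos: [0.4589, -0.1491, 0.2017]
tcp_rot: [[-0.001, 1.0, 0.001], [1.0, 0.001, 0.0], [0.0, 0.001, -1.0]]
force: [0.4, 0.9, -0.5]
width: 0.753
grasp_force: 0.0
```

```bash
python3 - <<'E'
from h import *
np.set_printoptions(precision=4,suppress=True)
im,d,P=grab("wrist");np.savez("w1",im=im,P=P);save("w1",im)
s=status.read_state();print(s["tool_pos"],s["clock"])
i=im.astype(int)
k=(i[...,0]>120)&(i[...,1]<90)&(i[...,2]<90)&(abs(P[...,2]-.064)<.003)
p=P[k];print("cap",len(p),p.min(0),p.max(0),np.percentile(p,[3,97],0).mean(0),cv2.minEnclosingCircle((p[:,:2]*1000).astype(np.float32)))
w=(abs(P[...,0]-.48)<.08)&(abs(P[...,1]-.005)<.055)
for lo,hi in((.019,.0245),(.010,.0245)):
    k=w&(P[...,2]>lo)&(P[...,2]<hi)&(i[...,0]>100)
    n,l,st,c=cv2.connectedComponentsWithStats(k.astype(np.uint8));j=1+st[1:,4].argmax()
    p=P[l==j];r=cv2.minAreaRect((p[:,:2]*1000).astype(np.float32));print(st[j],r,np.median(p[:,2]))
E
```

```text
[ 0.4591 -0.1489  0.2016] 1.0333
cap 796 [ 0.4452 -0.0915  0.0613] [ 0.4694 -0.0676  0.0668] [ 0.4573 -0.0795  0.0638] ((457.1659240722656, -79.40106964111328), 12.2465238571167)
[ 255    0  115   34 2495] ((482.02764892578125, 2.6438331604003906), (93.98625183105469, 24.16810417175293), 10.247729301452637) 0.021680499751785154
[ 253    0  118   37 2823] ((482.46710205078125, 3.5215301513671875), (97.59548950195312, 27.830522537231445), 10.86102294921875) 0.02153580212337658
```

View pics/w1.png

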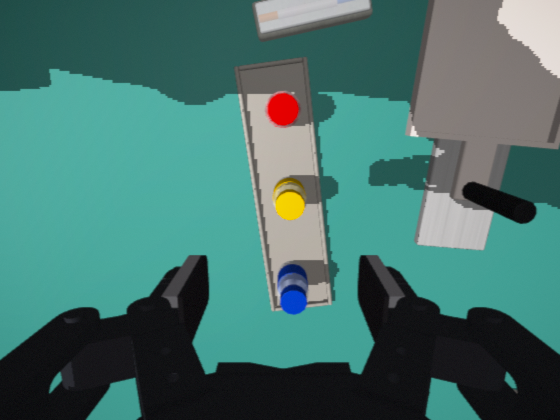

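Call:
{"name": "apply_moves", "arguments": {
  "rows": [
    {"linear": [0.232, -0.006, 0.05], "yaw": 0},
    {"linear": [0.232, -0.006, 0.1], "yaw": 0},
    {"linear": [0.232, -0.006, 0.2], "yaw": 0},
    {"linear": [0.232, -0.006, 0.3], "yaw": 0},
    {"linear": [0.232, -0.006, 0.4], "yaw": 0},
    {"linear": [0.232, -0.006, 0.48], "yaw": 0},
    {"linear": [0.232, -0.006, 0.55], "yaw": 0},
    {"linear": [0.232, -0.006, 0.59], "yaw": 0},
    {"linear": [0.232, -0.006, 0.61], "yaw": 0},
    {"linear": [0.232, -0.006, 0.61], "yaw": 0},
    {"linear": [0.232, -0.006, 0.61], "yaw": 0},
    {"linear": [0.232, -0.006, 0.61], "yaw": 0}
  ]
}}

```text
clock: 2.03
tool_pos: [0.4568, -0.0801, 0.019]
tcp_rot: [[-0.001, 1.0, 0.002], [1.0, 0.001, 0.0], [0.0, 0.002, -1.0]]
force: [-0.3, 0.6, 0.7]
width: 0.746
grasp_force: 0.0
```

Call:
{"name": "apply_moves", "arguments": {
  "rows": [
    {"linear": [0, 0, 0], "yaw": 0},
    {"linear": [0, 0, 0], "yaw": 0},
    {"linear": [0, 0, 0], "yaw": 0},
    {"linear": [0, 0, 0], "yaw": 0},
    {"linear": [0, 0, 0], "yaw": 0},
    {"linear": [0, 0, 0], "yaw": 0},
    {"linear": [0, 0, 0], "yaw": 0},
    {"linear": [0, 0, 0], "yaw": 0},
    {"linear": [0, 0, 0], "yaw": 0},
    {"linear": [0, 0, 0], "yaw": 0}
  ],
  "gripper": 0,
  "grip_force": 25
}}

```text
clock: 2.87
tool_pos: [0.4563, -0.0804, 0.0191]
tcp_rot: [[0.0, 1.0, 0.001], [1.0, -0.0, 0.0], [0.0, 0.001, -1.0]]
force: [0.5, 0.2, 6.0]
width: 0.344
grasp_force: 24.3
```

Call:
{"name": "apply_moves", "arguments": {
  "rows": [
    {"linear": [0, 0, -0.05], "yaw": 0},
    {"linear": [0, 0, -0.15], "yaw": 0},
    {"linear": [0, 0, -0.25], "yaw": 0},
    {"linear": [0, 0.05, -0.28], "yaw": 0},
    {"linear": [0.03, 0.13, -0.3], "yaw": 0},
    {"linear": [0.05, 0.23, -0.3], "yaw": 0},
    {"linear": [0.074, 0.34, -0.3], "yaw": 0},
    {"linear": [0.074, 0.44, -0.3], "yaw": 0},
    {"linear": [0.074, 0.53, -0.28], "yaw": 0},
    {"linear": [0.074, 0.59, -0.25], "yaw": 0},
    {"linear": [0.074, 0.62, -0.2], "yaw": 0},
    {"linear": [0.074, 0.62, -0.15], "yaw": 0},
    {"linear": [0.074, 0.62, -0.11], "yaw": 0},
    {"linear": [0.074, 0.62, -0.08], "yaw": 0},
    {"linear": [0.074, 0.62, -0.065], "yaw": 0},
    {"linear": [0.074, 0.62, -0.06], "yaw": 0},
    {"linear": [0.074, 0.62, -0.055], "yaw": 0},
    {"linear": [0.074, 0.62, -0.055], "yaw": 0},
    {"linear": [0.074, 0.62, -0.055], "yaw": 0}
  ]
}}

```text
clock: 4.45
tool_pos: [0.6422, -0.0582, 0.0356]
tcp_rot: [[0.0, 1.0, 0.001], [1.0, -0.0, 0.0], [0.0, 0.001, -1.0]]
force: [-0.6, 0.1, 0.4]
width: 0.343
grasp_force: 25.1
```

Call:
{"name": "apply_moves", "arguments": {
  "rows": [
    {"linear": [0, 0, 0.003], "yaw": 0},
    {"linear": [0, 0, 0.006], "yaw": 0},
    {"linear": [0, 0, 0.006], "yaw": 0}
  ]
}}

```text
clock: 4.7
tool_pos: [0.6419, -0.0582, 0.0332]
tcp_rot: [[0.0, 1.0, 0.0], [1.0, -0.0, 0.0], [0.0, 0.0, -1.0]]
force: [-0.6, 0.6, 0.1]
width: 0.344
grasp_force: 25.2
```

Call:
{"name": "apply_moves", "arguments": {
  "rows": [
    {"linear": [0, 0, 0.003], "yaw": 0},
    {"linear": [0, 0, 0.004], "yaw": 0},
    {"linear": [0, 0, 0.004], "yaw": 0}
  ]
}}

```text
clock: 4.95
tool_pos: [0.6419, -0.0582, 0.0331]
tcp_rot: [[0.0, 1.0, 0.0], [1.0, -0.0, 0.0], [0.0, 0.0, -1.0]]
force: [-4.0, -0.2, 10.0]
width: 0.341
grasp_force: 26.0
```

Call:
{"name": "apply_moves", "arguments": {
  "rows": [
    {"linear": [0, 0, -0.003], "yaw": 0},
    {"linear": [0, 0, -0.003], "yaw": 0}
  ]
}}

```text
clock: 5.12
tool_pos: [0.642, -0.0582, 0.0332]
tcp_rot: [[0.0, 1.0, 0.001], [1.0, -0.0, 0.0], [0.0, 0.001, -1.0]]
force: [-1.3, 0.2, 4.8]
width: 0.335
grasp_force: 25.6
```

Call:
{"name": "apply_moves", "arguments": {
  "rows": [
    {"linear": [0, 0, 0], "yaw": 0},
    {"linear": [0, 0, 0], "yaw": 0},
    {"linear": [0, 0, 0], "yaw": 0},
    {"linear": [0, 0, 0], "yaw": 0},
    {"linear": [0, 0, 0], "yaw": 0},
    {"linear": [0, 0, -0.02], "yaw": 0},
    {"linear": [0, 0, -0.07], "yaw": 0},
    {"linear": [0, 0, -0.15], "yaw": 0},
    {"linear": [0, 0, -0.25], "yaw": 0},
    {"linear": [0, 0, -0.35], "yaw": 0},
    {"linear": [0, 0, -0.4], "yaw": 0}
  ],
  "gripper": 0.6
}}

```text
clock: 6.03
tool_pos: [0.6435, -0.0584, 0.1571]
tcp_rot: [[0.0, 1.0, 0.005], [1.0, -0.0, -0.0], [-0.0, 0.005, -1.0]]
force: [0.2, -0.0, 0.4]
width: 0.599
grasp_force: 0.0
```

Call:
{"name": "apply_moves", "arguments": {
  "rows": [
    {"linear": [0.02, -0.05, 0], "yaw": 0.02},
    {"linear": [0.05, -0.12, 0], "yaw": 0.04},
    {"linear": [0.1, -0.2, 0], "yaw": 0.06},
    {"linear": [0.15, -0.3, 0], "yaw": 0.08},
    {"linear": [0.204, -0.4, 0], "yaw": 0.1},
    {"linear": [0.204, -0.5, 0], "yaw": 0.12},
    {"linear": [0.204, -0.533, 0], "yaw": 0.14},
    {"linear": [0.204, -0.533, 0], "yaw": 0.16},
    {"linear": [0.204, -0.533, 0], "yaw": 0.18},
    {"linear": [0.204, -0.533, 0], "yaw": 0.2},
    {"linear": [0.204, -0.533, 0], "yaw": 0.22},
    {"linear": [0.204, -0.533, 0], "yaw": 0.22},
    {"linear": [0.204, -0.533, 0], "yaw": 0.22},
    {"linear": [0.204, -0.533, 0], "yaw": 0.22}
  ]
}}

```text
clock: 7.2
tool_pos: [0.4819, 0.0031, 0.1529]
tcp_rot: [[0.982, 0.191, 0.0], [0.191, -0.982, 0.0], [0.0, -0.0, -1.0]]
force: [-0.2, 0.3, 0.4]
width: 0.605
grasp_force: 0.0
```

```bash
python3 - <<'E'
from h import *
np.set_printoptions(precision=4,suppress=True)
im,d,P=grab("wrist");save("w2",im)
s=status.read_state();print(s["tool_pos"],np.round(s["tcp_rot"],3),s["qpos"])
i=im.astype(int)
w=(abs(P[...,0]-.48)<.08)&(abs(P[...,1]-.003)<.045)
for lo,hi in((.019,.0245),(.010,.0245)):
    k=w&(P[...,2]>lo)&(P[...,2]<hi)&(i[...,0]>100)
    n,l,st,c=cv2.connectedComponentsWithStats(k.astype(np.uint8));j=1+st[1:,4].argmax()
    p=P[l==j];print(st[j],cv2.minAreaRect((p[:,:2]*1000).astype(np.float32)),np.median(p[:,2]))
im,d,P=grab("scene"); i=im.astype(int)
k=(i[...,0]>120)&(i[...,1]<80)&(i[...,2]<80)&(P[...,2]>.07)&(P[...,2]<.085)&(abs(P[...,0]-.645)<.08)&(abs(P[...,1]+.02)<.1)
p=P[k];print("cap",len(p),p.min(0),p.max(0))
a=cv2.resize(im[190:330,200:380],None,fx=3,fy=3);save("c2",np.hstack([a[:420,:400],im[:,:390]]))
E
```

```text
[0.4819 0.003  0.1529] [[ 0.982  0.19   0.   ]
 [ 0.19  -0.982  0.   ]
 [ 0.    -0.    -1.   ]] [-0.3839  0.2648  0.2903  2.0998 -0.1058  0.7902 -1.408 ]
[ 267  137   31  114 3321] ((482.41839599609375, 3.8944015502929688), (93.75547790527344, 24.005176544189453), 11.577125549316406) 0.02160711452570585
[ 265  134   35  117 3955] ((482.2069396972656, 3.777759552001953), (98.531982421875, 27.71830177307129), 11.581613540649414) 0.021438500842267894
cap 66 [ 0.6311 -0.0693  0.073 ] [ 0.653  -0.0469  0.0811]
```

View pics/w2.png

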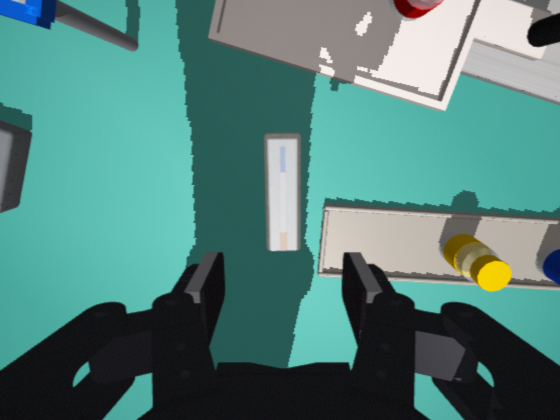

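Call:
{"name": "apply_moves", "arguments": {
  "rows": [
    {"linear": [0.05, -0.002, 0.05], "yaw": -0.001},
    {"linear": [0.05, -0.002, 0.13], "yaw": -0.001},
    {"linear": [0.05, -0.002, 0.22], "yaw": -0.001},
    {"linear": [0.05, -0.002, 0.3], "yaw": -0.001},
    {"linear": [0.05, -0.002, 0.36], "yaw": -0.001},
    {"linear": [0.05, -0.002, 0.41], "yaw": -0.001},
    {"linear": [0.05, -0.002, 0.44], "yaw": -0.001},
    {"linear": [0.05, -0.002, 0.46], "yaw": -0.001},
    {"linear": [0.05, -0.002, 0.48], "yaw": -0.001},
    {"linear": [0.05, -0.002, 0.492], "yaw": -0.001},
    {"linear": [0.05, -0.002, 0.498], "yaw": -0.001},
    {"linear": [0.05, -0.002, 0.498], "yaw": -0.001},
    {"linear": [0.05, -0.002, 0.498], "yaw": -0.001}
  ],
  "gripper": 0.5
}}

```text
clock: 8.38
tool_pos: [0.4968, 0.0065, 0.0037]
tcp_rot: [[0.981, 0.194, 0.001], [0.194, -0.981, 0.0], [0.001, -0.0, -1.0]]
force: [0.1, -1.0, 0.2]
width: 0.504
grasp_force: 0.0
```

Call:
{"name": "apply_moves", "arguments": {
  "rows": [
    {"linear": [0, 0, 0], "yaw": 0},
    {"linear": [0, 0, 0], "yaw": 0},
    {"linear": [0, 0, 0], "yaw": 0},
    {"linear": [0, 0, 0], "yaw": 0},
    {"linear": [0, 0, 0], "yaw": 0},
    {"linear": [0, 0, 0], "yaw": 0},
    {"linear": [0, 0, 0], "yaw": 0},
    {"linear": [0, 0, 0], "yaw": 0}
  ],
  "gripper": 0,
  "grip_force": 30
}}

```text
clock: 9.05
tool_pos: [0.4969, 0.0065, 0.0039]
tcp_rot: [[0.981, 0.194, 0.001], [0.194, -0.981, 0.0], [0.001, -0.0, -1.0]]
force: [-1.1, 0.9, 6.2]
width: 0.343
grasp_force: 30.2
```

Call:
{"name": "apply_moves", "arguments": {
  "rows": [
    {"linear": [0, 0, -0.03], "yaw": 0},
    {"linear": [0, 0, -0.1], "yaw": 0},
    {"linear": [0, 0, -0.19], "yaw": 0},
    {"linear": [0.04, 0, -0.27], "yaw": 0.005},
    {"linear": [0.11, 0.01, -0.3], "yaw": 0.01},
    {"linear": [0.2, 0.03, -0.3], "yaw": 0.02},
    {"linear": [0.3, 0.05, -0.3], "yaw": 0.03},
    {"linear": [0.39, 0.063, -0.3], "yaw": 0.04},
    {"linear": [0.47, 0.063, -0.3], "yaw": 0.045},
    {"linear": [0.53, 0.063, -0.28], "yaw": 0.045},
    {"linear": [0.556, 0.063, -0.24], "yaw": 0.045},
    {"linear": [0.556, 0.063, -0.19], "yaw": 0.045},
    {"linear": [0.556, 0.063, -0.15], "yaw": 0.045},
    {"linear": [0.556, 0.063, -0.11], "yaw": 0.045},
    {"linear": [0.556, 0.063, -0.085], "yaw": 0.045},
    {"linear": [0.556, 0.063, -0.072], "yaw": 0.045},
    {"linear": [0.556, 0.063, -0.067], "yaw": 0.045},
    {"linear": [0.556, 0.063, -0.067], "yaw": 0.045},
    {"linear": [0.556, 0.063, -0.067], "yaw": 0.045}
  ]
}}

```text
clock: 10.63
tool_pos: [0.6641, 0.0201, 0.024]
tcp_rot: [[0.996, -0.088, 0.001], [-0.088, -0.996, 0.0], [0.001, -0.0, -1.0]]
force: [-0.2, 0.4, -0.1]
width: 0.341
grasp_force: 29.8
```

Call:
{"name": "apply_moves", "arguments": {
  "rows": [
    {"linear": [0, 0, 0.003], "yaw": 0},
    {"linear": [0, 0, 0.006], "yaw": 0},
    {"linear": [0, 0, 0.006], "yaw": 0}
  ]
}}

```text
clock: 10.88
tool_pos: [0.6641, 0.0202, 0.022]
tcp_rot: [[0.996, -0.088, 0.001], [-0.088, -0.996, 0.0], [0.001, -0.0, -1.0]]
force: [0.6, -0.7, 0.2]
width: 0.344
grasp_force: 29.9
```

Call:
{"name": "apply_moves", "arguments": {
  "rows": [
    {"linear": [0, 0, 0.001], "yaw": 0},
    {"linear": [0, 0, 0.002], "yaw": 0},
    {"linear": [0, 0, 0.002], "yaw": 0}
  ]
}}

```text
clock: 11.13
tool_pos: [0.6641, 0.0202, 0.022]
tcp_rot: [[0.996, -0.088, 0.001], [-0.088, -0.996, 0.0], [0.001, -0.0, -1.0]]
force: [-2.4, 0.1, 6.8]
width: 0.342
grasp_force: 30.6
```

Call:
{"name": "apply_moves", "arguments": {
  "rows": [
    {"linear": [0, 0, -0.001], "yaw": 0},
    {"linear": [0, 0, -0.001], "yaw": 0},
    {"linear": [0, 0, -0.001], "yaw": 0},
    {"linear": [0, 0, -0.001], "yaw": 0},
    {"linear": [0, 0, -0.001], "yaw": 0},
    {"linear": [0, 0, -0.02], "yaw": 0},
    {"linear": [0, 0, -0.07], "yaw": 0},
    {"linear": [0, 0, -0.15], "yaw": 0},
    {"linear": [0, 0, -0.25], "yaw": 0},
    {"linear": [0, 0, -0.37], "yaw": 0},
    {"linear": [0, 0, -0.5], "yaw": 0}
  ],
  "gripper": 0.55
}}

```text
clock: 12.05
tool_pos: [0.663, 0.02, 0.173]
tcp_rot: [[0.996, -0.088, -0.001], [-0.088, -0.996, -0.0], [-0.001, 0.0, -1.0]]
force: [1.1, -0.1, 0.6]
width: 0.549
grasp_force: 0.0
```

Call:
{"name": "apply_moves", "arguments": {
  "rows": [
    {"linear": [0, 0.2, 0], "yaw": -0.02},
    {"linear": [0, 0.3, 0], "yaw": -0.04},
    {"linear": [-0.05, 0.4, 0], "yaw": -0.06},
    {"linear": [-0.1, 0.5, 0], "yaw": -0.08},
    {"linear": [-0.1, 0.6, 0], "yaw": -0.1},
    {"linear": [-0.14, 0.69, 0], "yaw": -0.12},
    {"linear": [-0.14, 0.69, 0], "yaw": -0.14},
    {"linear": [-0.14, 0.69, 0], "yaw": -0.16},
    {"linear": [-0.14, 0.69, 0], "yaw": -0.18},
    {"linear": [-0.14, 0.69, 0], "yaw": -0.2},
    {"linear": [-0.14, 0.69, 0], "yaw": -0.22},
    {"linear": [-0.14, 0.69, 0], "yaw": -0.24},
    {"linear": [-0.14, 0.69, 0], "yaw": -0.25},
    {"linear": [-0.14, 0.69, 0], "yaw": -0.25},
    {"linear": [-0.14, 0.69, 0], "yaw": -0.25}
  ],
  "gripper": 0
}}

```text
clock: 13.3
tool_pos: [0.6038, -0.1828, 0.1721]
tcp_rot: [[0.091, 0.996, 0.001], [0.996, -0.091, -0.0], [-0.0, 0.001, -1.0]]
force: [0.6, -0.0, 0.7]
width: -0.002
grasp_force: 0.0
```

```bash
python3 - <<'E'
from h import *
np.set_printoptions(precision=4,suppress=True)
s=status.read_state();print(s["clock"],s["tool_pos"],np.round(s["tcp_rot"],3),s["width"],s["qpos"])
im,d,P=grab("wrist");save("w3",im)
i=im.astype(int)
k=(i.max(-1)<70)&(abs(P[...,2]-.1)<.004)&(abs(P[...,0]-.634)<.04)&(abs(P[...,1]+.15)<.05);p=P[k]
if len(p):print("post top",len(p),p.min(0),p.max(0))
k=(i[...,0]>120)&(i[...,1]<90)&(i[...,2]<90)&(abs(P[...,2]-.078)<.004);p=P[k]
if len(p):print("cap",len(p),p.min(0),p.max(0))
k=(abs(P[...,2]-.0395)<.004)&(abs(P[...,0]-.65)<.1)&(abs(P[...,1]-.02)<.05);p=P[k];print("case",len(p),cv2.minAreaRect((p[:,:2]*1000).astype(np.float32)),np.median(p[:,2]))
E
```

```text
13.3 [ 0.6038 -0.1828  0.1721] [[ 0.091  0.996  0.001]
 [ 0.996 -0.091 -0.   ]
 [-0.     0.001 -1.   ]] -0.0016773144140221393 [ 0.1746  0.4621  0.0275  1.7257 -0.0147  0.9529  0.1167]
post top 594 [ 0.6254 -0.1603  0.0961] [ 0.6422 -0.1434  0.1018]
cap 958 [ 0.6282 -0.0689  0.0749] [ 0.6526 -0.0518  0.0801]
case 0 ((0.0, 0.0), (0.0, 0.0), 0.0) nan
  return _methods._mean(a, axis=axis, dtype=dtype,
  ret = ret.dtype.type(ret / rcount)
```

View pics/w3.png

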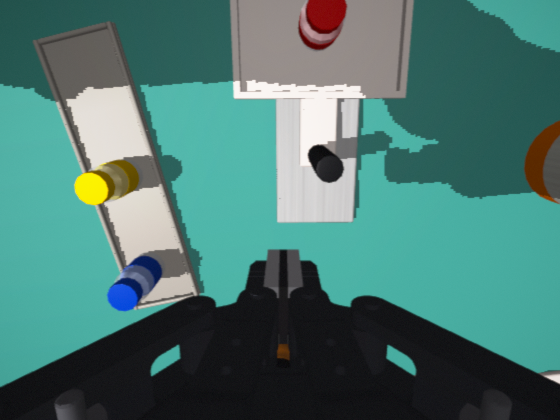

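Call:
{"name": "apply_moves", "arguments": {
  "rows": [
    {"linear": [-0.03, 0.04, 0.02], "yaw": 0},
    {"linear": [-0.03, 0.09, 0.08], "yaw": 0},
    {"linear": [-0.03, 0.09, 0.16], "yaw": 0},
    {"linear": [-0.03, 0.09, 0.24], "yaw": 0},
    {"linear": [-0.03, 0.09, 0.31], "yaw": 0},
    {"linear": [-0.03, 0.09, 0.36], "yaw": 0},
    {"linear": [-0.03, 0.09, 0.37], "yaw": 0},
    {"linear": [-0.03, 0.09, 0.37], "yaw": 0},
    {"linear": [-0.01, 0.09, 0.37], "yaw": 0},
    {"linear": [0, 0.09, 0.37], "yaw": 0},
    {"linear": [0, 0.09, 0.37], "yaw": 0}
  ]
}}

```text
clock: 14.27
tool_pos: [0.6319, -0.1832, 0.0615]
tcp_rot: [[0.087, 0.996, 0.002], [0.996, -0.087, 0.0], [0.001, 0.002, -1.0]]
force: [0.1, 0.8, 0.4]
width: 0.0
grasp_force: 0.0
```

```bash
python3 - <<'E'
from h import *
np.set_printoptions(precision=4,suppress=True)
o=[]
for n in("scene","side"):
    im,d,P=grab(n)
    w=(abs(P[...,0]-.65)<.08)&(abs(P[...,1]-.02)<.05)
    for lo,hi in((.036,.043),):
        k=w&(P[...,2]>lo)&(P[...,2]<hi);p=P[k];print(n,len(p),cv2.minAreaRect((p[:,:2]*1000).astype(np.float32)),np.median(p[:,2]))
    o.append(cv2.resize(im[190:310,230:370] if n=="scene" else im[150:270,180:320],(400,343)))
save("c4",np.hstack(o))
E
```

```text
scene 283 ((650.3574829101562, 21.182546615600586), (27.335824966430664, 93.30531311035156), 88.13978576660156) 0.039498203216158156
side 246 ((648.3426513671875, 22.57487678527832), (28.258255004882812, 95.77813720703125), 84.1840591430664) 0.03966172018966713
```

View pics/c4.png

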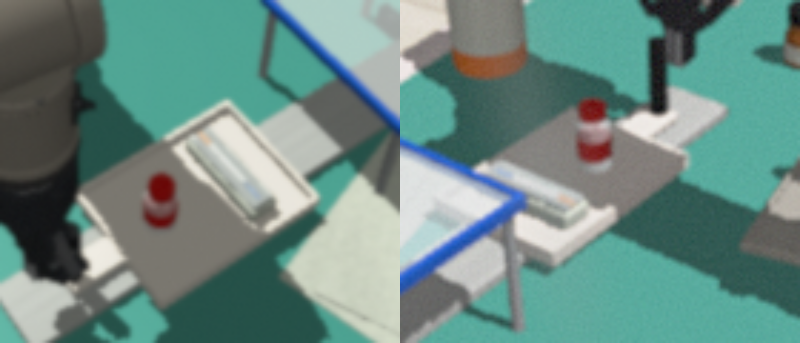

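Call:
{"name": "apply_moves", "arguments": {
  "rows": [
    {"linear": [0.01, 0, 0], "yaw": 0},
    {"linear": [0.02, 0, 0], "yaw": 0},
    {"linear": [0.03, 0, 0], "yaw": 0},
    {"linear": [0.04, 0, 0], "yaw": 0},
    {"linear": [0.05, 0, 0], "yaw": 0},
    {"linear": [0.06, 0, 0], "yaw": 0},
    {"linear": [0.075, 0, 0], "yaw": 0},
    {"linear": [0.09, 0, 0], "yaw": 0},
    {"linear": [0.11, 0, 0], "yaw": 0},
    {"linear": [0.13, 0, 0], "yaw": 0},
    {"linear": [0.15, 0, 0], "yaw": 0},
    {"linear": [0.17, 0, 0], "yaw": 0},
    {"linear": [0.19, 0, 0], "yaw": 0},
    {"linear": [0.21, 0, 0], "yaw": 0},
    {"linear": [0.23, 0, 0], "yaw": 0},
    {"linear": [0.25, 0, 0], "yaw": 0},
    {"linear": [0.27, 0, 0], "yaw": 0},
    {"linear": [0.285, 0, 0], "yaw": 0},
    {"linear": [0.295, 0, 0], "yaw": 0},
    {"linear": [0.3, 0, 0], "yaw": 0}
  ]
}}

```text
clock: 16.03
tool_pos: [0.6387, -0.0942, 0.06]
tcp_rot: [[0.087, 0.996, 0.0], [0.996, -0.087, 0.0], [0.0, 0.0, -1.0]]
force: [0.4, -2.3, -0.9]
width: 0.003
grasp_force: 0.0
```

Call:
{"name": "apply_moves", "arguments": {
  "rows": [
    {"linear": [0.01, 0, 0], "yaw": 0},
    {"linear": [0.02, 0, 0], "yaw": 0},
    {"linear": [0.035, 0, 0], "yaw": 0},
    {"linear": [0.055, 0, 0], "yaw": 0},
    {"linear": [0.075, 0, 0], "yaw": 0},
    {"linear": [0.1, 0, 0], "yaw": 0},
    {"linear": [0.125, 0, 0], "yaw": 0},
    {"linear": [0.15, 0, 0], "yaw": 0},
    {"linear": [0.175, 0, 0], "yaw": 0},
    {"linear": [0.2, 0, 0], "yaw": 0},
    {"linear": [0.225, 0, 0], "yaw": 0},
    {"linear": [0.25, 0, 0], "yaw": 0},
    {"linear": [0.275, 0, 0], "yaw": 0},
    {"linear": [0.295, 0, 0], "yaw": 0},
    {"linear": [0.31, 0, 0], "yaw": 0},
    {"linear": [0.325, 0, 0], "yaw": 0},
    {"linear": [0.34, 0, 0], "yaw": 0},
    {"linear": [0.355, 0, 0], "yaw": 0},
    {"linear": [0.365, 0, 0], "yaw": 0},
    {"linear": [0.37, 0, 0], "yaw": 0}
  ]
}}

```text
clock: 17.7
tool_pos: [0.6483, 0.0163, 0.06]
tcp_rot: [[0.087, 0.996, -0.0], [0.996, -0.087, 0.0], [0.0, -0.0, -1.0]]
force: [0.6, -2.4, 0.2]
width: -0.002
grasp_force: 0.0
```

Call:
{"name": "apply_moves", "arguments": {
  "rows": [
    {"linear": [0.006, 0, 0], "yaw": 0},
    {"linear": [0.012, 0, 0], "yaw": 0},
    {"linear": [0.018, 0, 0], "yaw": 0},
    {"linear": [0.024, 0, 0], "yaw": 0},
    {"linear": [0.03, 0, 0], "yaw": 0},
    {"linear": [0.036, 0, 0], "yaw": 0},
    {"linear": [0.04, 0, 0], "yaw": 0},
    {"linear": [0.043, 0, 0], "yaw": 0},
    {"linear": [0.046, 0, 0], "yaw": 0},
    {"linear": [0.048, 0, 0], "yaw": 0},
    {"linear": [0.048, 0, 0], "yaw": 0}
  ]
}}

```text
clock: 18.62
tool_pos: [0.6494, 0.0294, 0.06]
tcp_rot: [[0.088, 0.996, -0.0], [0.996, -0.088, -0.001], [-0.001, -0.0, -1.0]]
force: [-0.9, -2.3, -0.3]
width: -0.003
grasp_force: 0.3
```

Call:
{"name": "apply_moves", "arguments": {
  "rows": [
    {"linear": [0.004, 0, 0], "yaw": 0},
    {"linear": [0.008, 0, 0], "yaw": 0},
    {"linear": [0.012, 0, 0], "yaw": 0},
    {"linear": [0.016, 0, 0], "yaw": 0},
    {"linear": [0.016, 0, 0], "yaw": 0}
  ]
}}

```text
clock: 19.03
tool_pos: [0.6494, 0.0294, 0.06]
tcp_rot: [[0.092, 0.996, -0.001], [0.996, -0.092, -0.005], [-0.005, -0.001, -1.0]]
force: [-2.2, -12.0, 3.0]
width: 0.002
grasp_force: 4.1
```

Call:
{"name": "apply_moves", "arguments": {
  "rows": [
    {"linear": [-0.01, 0, 0], "yaw": 0},
    {"linear": [-0.04, 0, 0], "yaw": 0},
    {"linear": [-0.09, 0, 0], "yaw": 0},
    {"linear": [-0.14, 0, 0], "yaw": 0},
    {"linear": [-0.14, 0, -0.05], "yaw": 0},
    {"linear": [-0.14, 0, -0.15], "yaw": 0},
    {"linear": [-0.14, 0, -0.27], "yaw": 0},
    {"linear": [-0.14, 0, -0.39], "yaw": 0},
    {"linear": [-0.14, 0, -0.47], "yaw": 0},
    {"linear": [-0.14, 0, -0.47], "yaw": 0},
    {"linear": [-0.14, 0, -0.47], "yaw": 0}
  ]
}}

```text
clock: 19.95
tool_pos: [0.6472, -0.0084, 0.2029]
tcp_rot: [[0.089, 0.996, 0.004], [0.996, -0.089, 0.0], [0.001, 0.004, -1.0]]
force: [0.2, -0.2, -1.2]
width: -0.001
grasp_force: 0.0
```

```bash
python3 - <<'E'
from h import *
np.set_printoptions(precision=4,suppress=True)
s=status.read_state();p=np.array(s["tool_pos"]);R=np.array(s["tcp_rot"]);print(p)
print("frac",R.T@(np.array([.384,.2606,.2])-p)/.3)
for n in("scene","side"):
    im,d,P=grab(n);i=im.astype(int)
    k=(i.max(-1)<70)&(P[...,2]>.085)&(P[...,2]<.104)&(abs(P[...,0]-.652)<.03)&(abs(P[...,1]-.05)<.04);q=P[k]
    print(n,"post",len(q),np.median(q,0) if len(q) else "")
    k=(i[...,1]>90)&(i[...,0]<60)&(i[...,2]<85)&(P[...,2]>.06)&(P[...,2]<.11)&(abs(P[...,0]-.44)<.06)&(abs(P[...,1]-.25)<.05);q=P[k]
    if len(q):print(n,"ball",len(q),q.min(0),q.max(0))
    k=(abs(P[...,2]-.0235)<.004)&(abs(P[...,0]-.461)<.05)&(abs(P[...,1]-.247)<.04);q=P[k]
    if len(q)>20:print("base",cv2.minAreaRect((q[:,:2]*1000).astype(np.float32)))
E
```

```text
[ 0.6472 -0.0084  0.2029]
frac [ 0.8151 -0.9538  0.0068]
scene post 36 [0.6549 0.0448 0.0978]
side post 40 [0.6483 0.0546 0.0965]
side ball 32 [0.4219 0.2549 0.0812] [0.4408 0.2642 0.0957]
base ((461.45440673828125, 246.75750732421875), (50.370479583740234, 71.3384017944336), 80.8072280883789)
```

Call:
{"name": "apply_moves", "arguments": {
  "rows": [
    {"linear": [0.06, -0.07, 0], "yaw": 0.012},
    {"linear": [0.13, -0.15, 0], "yaw": 0.012},
    {"linear": [0.2, -0.24, 0], "yaw": 0.012},
    {"linear": [0.28, -0.33, 0], "yaw": 0.012},
    {"linear": [0.36, -0.42, 0], "yaw": 0.012},
    {"linear": [0.44, -0.51, 0], "yaw": 0.012},
    {"linear": [0.52, -0.6, 0], "yaw": 0.012},
    {"linear": [0.6, -0.7, 0], "yaw": 0.012},
    {"linear": [0.68, -0.79, 0], "yaw": 0.012},
    {"linear": [0.76, -0.88, 0], "yaw": 0.012},
    {"linear": [0.8, -0.93, 0], "yaw": 0.012},
    {"linear": [0.815, -0.954, 0], "yaw": 0.012},
    {"linear": [0.815, -0.954, 0], "yaw": 0.012},
    {"linear": [0.815, -0.954, 0], "yaw": 0.012}
  ]
}}

```text
clock: 21.22
tool_pos: [0.383, 0.2603, 0.2003]
tcp_rot: [[0.163, 0.987, -0.001], [0.987, -0.163, -0.001], [-0.001, -0.001, -1.0]]
force: [0.7, -0.5, 0.4]
width: 0.001
grasp_force: 0.0
```

Call:
{"name": "apply_moves", "arguments": {
  "rows": [
    {"linear": [0, 0, 0.04], "yaw": 0},
    {"linear": [0, 0, 0.12], "yaw": 0},
    {"linear": [0, 0, 0.21], "yaw": 0},
    {"linear": [0, 0, 0.3], "yaw": 0},
    {"linear": [0, 0, 0.38], "yaw": 0},
    {"linear": [0, 0, 0.42], "yaw": 0},
    {"linear": [0, 0, 0.433], "yaw": 0},
    {"linear": [0, 0, 0.433], "yaw": 0},
    {"linear": [0, 0, 0.433], "yaw": 0}
  ]
}}

```text
clock: 21.97
tool_pos: [0.3837, 0.2608, 0.0714]
tcp_rot: [[0.164, 0.986, 0.0], [0.986, -0.164, -0.0], [-0.0, 0.0, -1.0]]
force: [-0.7, -0.6, 0.0]
width: -0.003
grasp_force: 0.0
```

Call:
{"name": "apply_moves", "arguments": {
  "rows": [
    {"linear": [0, 0.02, 0], "yaw": 0},
    {"linear": [0, 0.04, 0], "yaw": 0},
    {"linear": [0, 0.06, 0], "yaw": 0},
    {"linear": [0, 0.08, 0], "yaw": 0},
    {"linear": [0, 0.1, 0], "yaw": 0},
    {"linear": [0, 0.12, 0], "yaw": 0},
    {"linear": [0, 0.14, 0], "yaw": 0},
    {"linear": [0, 0.16, 0], "yaw": 0},
    {"linear": [0, 0.18, 0], "yaw": 0},
    {"linear": [0, 0.2, 0], "yaw": 0},
    {"linear": [0, 0.22, 0], "yaw": 0},
    {"linear": [0, 0.235, 0], "yaw": 0},
    {"linear": [0, 0.245, 0], "yaw": 0},
    {"linear": [0, 0.25, 0], "yaw": 0},
    {"linear": [0, 0.25, 0], "yaw": 0}
  ]
}}

```text
clock: 23.22
tool_pos: [0.457, 0.2491, 0.071]
tcp_rot: [[0.163, 0.987, 0.0], [0.987, -0.163, -0.0], [0.0, 0.0, -1.0]]
force: [-0.6, 0.8, -0.5]
width: 0.002
grasp_force: 0.0
```

Continue slowly to the end stop.

Call:
{"name": "apply_moves", "arguments": {
  "rows": [
    {"linear": [0, 0.008, 0], "yaw": 0},
    {"linear": [0, 0.016, 0], "yaw": 0},
    {"linear": [0, 0.024, 0], "yaw": 0},
    {"linear": [0, 0.032, 0], "yaw": 0},
    {"linear": [0, 0.037, 0], "yaw": 0},
    {"linear": [0, 0.037, 0], "yaw": 0}
  ]
}}

```text
clock: 23.72
tool_pos: [0.4681, 0.2474, 0.0711]
tcp_rot: [[0.163, 0.987, 0.0], [0.987, -0.163, 0.0], [0.0, 0.0, -1.0]]
force: [0.3, 0.3, 0.6]
width: -0.001
grasp_force: 0.1
```

```bash
python3 - <<'E'
from h import *
im,d,P=grab("side");i=im.astype(int)
k=(i[...,1]>90)&(i[...,0]<60)&(i[...,2]<85)&(P[...,2]>.06)&(P[...,2]<.11)&(abs(P[...,0]-.46)<.08)&(abs(P[...,1]-.25)<.05);q=P[k]
print(status.read_state()["force"],len(q),q.min(0),q.max(0))
E
```

```text
[ 0.39419743 -0.6077964  -0.87538374] 56 [0.48313643 0.24334497 0.08120487] [0.50056924 0.25459585 0.09741023]
```

Call:
{"name": "apply_moves", "arguments": {
  "rows": [
    {"linear": [0, 0.006, 0], "yaw": 0},
    {"linear": [0, 0.012, 0], "yaw": 0},
    {"linear": [0, 0.018, 0], "yaw": 0},
    {"linear": [0, 0.018, 0], "yaw": 0}
  ]
}}

```text
clock: 24.1
tool_pos: [0.4715, 0.2468, 0.0709]
tcp_rot: [[0.162, 0.987, -0.003], [0.987, -0.162, -0.001], [-0.001, -0.003, -1.0]]
force: [-4.7, 0.7, 3.0]
width: -0.004
grasp_force: 2.7
```

Call:
{"name": "apply_moves", "arguments": {
  "rows": [
    {"linear": [0, 0.004, 0], "yaw": 0},
    {"linear": [0, 0.008, 0], "yaw": 0},
    {"linear": [0, 0.008, 0], "yaw": 0}
  ]
}}

```text
clock: 24.35
tool_pos: [0.4718, 0.2467, 0.0708]
tcp_rot: [[0.161, 0.987, -0.006], [0.987, -0.161, -0.001], [-0.002, -0.006, -1.0]]
force: [-11.4, 1.7, 6.5]
width: 0.001
grasp_force: 5.7
```

Call:
{"name": "apply_moves", "arguments": {
  "rows": [
    {"linear": [0, -0.02, 0], "yaw": 0},
    {"linear": [0, -0.08, 0], "yaw": 0},
    {"linear": [0, -0.15, 0], "yaw": 0},
    {"linear": [0, -0.15, -0.06], "yaw": 0},
    {"linear": [0, -0.15, -0.16], "yaw": 0},
    {"linear": [0, -0.15, -0.28], "yaw": 0},
    {"linear": [0, -0.15, -0.4], "yaw": 0},
    {"linear": [0, -0.15, -0.45], "yaw": 0},
    {"linear": [0, -0.15, -0.45], "yaw": 0},
    {"linear": [0, -0.15, -0.45], "yaw": 0}
  ]
}}

```text
clock: 25.18
tool_pos: [0.4318, 0.2538, 0.2072]
tcp_rot: [[0.163, 0.987, 0.003], [0.987, -0.163, 0.002], [0.002, 0.003, -1.0]]
force: [-0.7, 0.4, 0.3]
width: -0.004
grasp_force: 0.0
```

```bash
python3 - <<'E'
from h import *
im,d,P=grab("side");i=im.astype(int);save("fin",im)
k=(i[...,1]>90)&(i[...,0]<60)&(i[...,2]<85)&(P[...,2]>.06)&(P[...,2]<.11)&(abs(P[...,0]-.46)<.08)&(abs(P[...,1]-.25)<.05);q=P[k]
print(len(q),q.min(0),q.max(0))
E
```

```text
65 [0.48337763 0.23761784 0.08054096] [0.50391381 0.25383226 0.09647234]
```

View pics/fin.png

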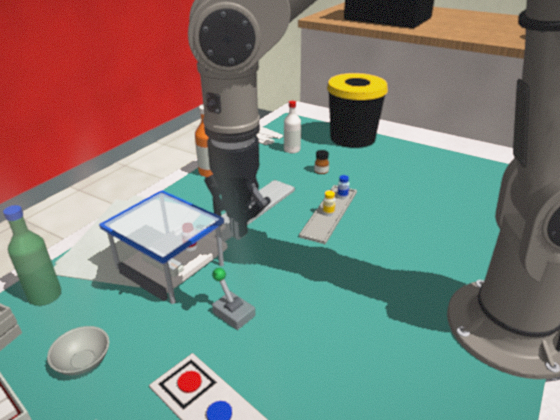

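The final view shows the sled home under the bay with the vial upright (188,235) and the case flat (195,265). The lever is fully over (219,273), and nothing else has moved.

```bash
python3 -c "
from cell import env; print(env.job_done())"
```

```text
the job is handed in; nothing more can be done
None
```

The job is handed in at about 25 s on the robot clock: the red vial stands upright and the case lies flat, syringe side up, in the sled; the sled is fully home under the bay, and the lever is fully over.

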